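# Stand the spare-blade case on its heavy end

## Robot

A 6-joint arm with a two-finger parallel gripper is mounted at the origin on a cart in front of the work surface, level with it; the furniture and walls round the work are solid. World frame = base frame: x ahead of the robot, y to its left, z up, the work surface at z = 0. Lengths are in m, angles in rad, forces in N, time in s.
With the tool pointing down it reaches from about 0.375 to 0.975 m from the base axis. Payload 3.8 kg.
Tool frame: the origin (TCP) lies on the centre line of the jaws, within the pads' length; the fingertips stand 19 mm ahead of it and the grasp point (between the pads) is the TCP; z points along the fingers, y is the line along which they close (so a half turn about z gives the same grasp; the last joint's range is limited). The gripper opens to 88 mm and grips with 3 to 60 N. Pads are 18 mm wide; open, the fingers measure 123 mm over their backs; the gripper's body (75 mm by 187 mm) begins 45 mm behind the grasp point.
Start: joints at [1.109, 0.264, 1.604, -0, 1.274, -0.037], TCP at [0.278, 0.615, 0.258] pointing down, gripper open.
Joint ranges: [-2.63, 2.63], [-0.94, 2.18], [0.31, 2.57], [-1.31, 4.45], [0, 2.66], [-2.55, 2.55]. Speed limits (rad/s): [2.57, 2.57, 3.14, 3.14, 3.14, 3.14].

## Interface

Orientations are given as a unit quaternion [x, y, z, w].
In Python, from station import sense, viewer, ctrl, nets gives the robot as it stands.
- The arm moves only by the shell command python3 -m crank 'ROWS' [FORCE]. ROWS is JSON, one flat list of numbers, 7 for each row, row after row: the shift along the world's x, y, z in units of 30 mm (1.0 is 30 mm), then the turn, a rotation vector about the world's x, y, z in units of 6 degrees (1.0 is 6 degrees), then the opening, from -1 (shut) to 1 (fully open). In form: [dx, dy, dz, ax, ay, az, jaw, dx, dy, dz, ax, ay, az, jaw, ...]. A call has 1 to 20 rows; each row shifts and turns the commanded pose from where the row before left it; what a row does not reach is not made up. A row lasts 1/12 s, in which the tool goes at most 41.7 mm and 7.16 degrees, less where a joint would pass 70% of its speed; a pose out of reach is approached as far as the arm can. A call is refused whole if a number of a shift passes 1 or a number of a turn 1, either way. A call with a gripper value outside its range is refused whole. The fingers move at their own pace and stop on an object; FORCE is the grip in N (left out, the last holds). Time passes only in rows, so rows that do not move let the fingers close. It gives the time, the measured TCP pose, the force, the opening and the grip force at its end, in the units of the state.
- sense(): the state, without advancing time (a new reading comes with each control period).
- viewer.read_camera(name): name is "side" or "top"; returns a dict with "color" (420x560x3 uint8, red, green, blue), "range_z" (420x560 float32, m along the optical axis (not along the pixel's ray), 0 where there is no reading), "mtx" (3x3 intrinsics, pixels), "view" (4x4, takes a point from world to camera coordinates). Camera axes: x right, y up, looking along -z (the intrinsics and any distortion apply to the point x, -y, -z); pixel columns grow to the right and rows downward; lengths in m; the calibration is good to about 2 mm. A picture is of the moment at which its call begins.
- ctrl.sign_off(): hands the job in; it is judged then, once.
Trained networks look in a picture, given as the dict that the camera call returned (one of the last four; its "shot" number tells which), for a name from the list of things; names that differ only in an ending like _2 or _b are one class to them, and where a whole thing is asked for, a point or a joint stands for the part that bears it (a point fixed in the world has none). Each returns a list of dicts, best first, with "conf" (0 to 1); they miss things now and then, are a little off and sometimes report something else, mostly with a low value. They report only what shows in the picture. A call takes as long as a camera call. They do not tell look-alikes from the thing itself.
- nets.search_frame(picture, label): "extent" ([centre column, centre row, width, height] in pixels, round what is visible of it).
- nets.cut_out(picture, label): "mask" (420x560 bool, what is visible of it) and "extent" ([centre column, centre row, width, height] in pixels, round what is visible of it).
The state is a dict: "t": time; "q": joint angles; "qd": joint speeds; "joint_torque": joint torques, N m; "ee_pos": TCP position; "orientation": TCP orientation; "wrist_force": force on the tool from outside, world axes, zero at the start; "wrist_torque": the same for the moment, N m; "width": opening from 0.0 (shut) to 1.0 (fully open); "grip_force": force on a finger pad.
Only numpy, scipy, OpenCV 4.12 (cv2) and the standard library are available. Lean on these libraries where they do the work, as an engineer would, in place of code of your own. Each camera call takes 0.05 s, during which the arm holds its last target. There are 200 camera calls.

## Task

The grey case of spare slicer blades lies flat on the table; its heavy blade block is packed inside at one end, but the ends look alike. Lift the ends a little by their handles to feel which is the heavy one, then tip the case up so that it stands upright on its heavy end and let go of it. Never stand it on its light end, do not drop or throw it, and leave the jar, ramekin and tub where they are.

Things in the scene. Friction and masses are not known exactly. Their poses are not given: they have to be found in the camera images.
- blade_case: Closed grey plastic case, 170 mm long (x) x 90 wide (y) x 60 high (z), dark lid seam, a steel handle over each end. Origin: centre of its underside as it lies flat, z up, at the start. Mass 0.68 to 0.82 kg, of which 0.45 kg is a block in a close pocket inside, centred about 52 mm from the middle towards one end; which end is drawn anew each time and cannot be seen or told from the pose.
- handle_a (a point): Middle of the handle bar over the +x end: round bar 10 mm thick, 76 mm long along the case's y, at x = +62, z = +94 mm of the case (34 mm above its top, open below, a 10 mm post at each end). Pinched across, it turns between the fingers like a hinge. Lifting here with the far end's lower edge left on the table takes 5 to 6 N if this end is heavy, 2 to 3 N if light.
- handle_b (a point): Middle of the same kind of bar over the -x end: x = -62, z = +94 mm of the case. Axes as the case.
- end_a (a point): Centre of the 60 x 90 mm flat end face at +x (x = +85, z = +30 mm of the case). Raised by one handle, the case turns on the lower edge of the far end face; a quarter turn stands it upright on that face, handles to the side.
- end_b (a point): Centre of the 60 x 90 mm end face at -x (x = -85 mm, z = +30 mm of the case).
- salt_jar: Glass jar with a wooden lid, 72 mm wide, 78 mm high, behind the work; a bystander. Origin: centre of its underside.
- ramekin: White ribbed ramekin, 99 mm wide, 43 mm high, at the right of the work; a bystander. Origin: centre of its underside.
- deli_tub: Empty clear tub, 114 mm wide, 75 mm high, behind the work; a bystander. Origin: centre of its underside.
Mind the look-alikes: they are no part of the job. Several things look just like the blade_case: the one meant starts farthest from the robot's base.

How it is judged:
By the outcome, as a careful person would: the job done as asked, in the order asked, and still so for the second after the job is handed in, with the robot touching nothing.
It also fails if it takes over 61 s, if anything falls off the work surface, if the arm or the gripper's body presses on something with over 40 N, if the wrist force passes 120 N, or if a joint passes its speed limit or range.

## Working session

There is one attempt and no reset: what is moved stays moved. The work goes in short steps, Python scripts to look and compute and a shell command to move; the robot and the scene stay as the last step left them, time stands still between calls to the robot, and variables do not carry over. Pictures are saved under pics/ and viewed, at most 10 in all, crops included, and the job is handed in when it is done.

```bash
mkdir -p pics
cat > h.py <<'E'
import numpy as np, cv2
from station import sense, viewer, ctrl, nets
def cloud(p):
    z=p["range_z"]; K=p["mtx"]; v,u=np.mgrid[:z.shape[0],:z.shape[1]]
    c=np.stack([(u-K[0,2])/K[0,0]*z,-(v-K[1,2])/K[1,1]*z,-z,np.ones_like(z)],-1)
    return (c@np.linalg.inv(p["view"]).T)[...,:3]
def save(p,n): cv2.imwrite("pics/"+n,p["color"][...,::-1])
E
python3 - <<'E'
from h import *
ps={n:viewer.read_camera(n) for n in("top","side")}
cv2.imwrite("pics/a.png",np.hstack([cv2.resize(ps[n]["color"],(400,300)) for n in ps])[...,::-1]) if 0 else None
for n,p in ps.items():
    save(p,n+"0.png"); W=cloud(p); print(n,np.linalg.inv(p["view"])[:3,3].round(2))
    for l in("blade_case","salt_jar","ramekin","deli_tub"):
        for d in nets.cut_out(p,l):
            m=d["mask"]&(p["range_z"]>0); w=W[m]
            t=w[(w[:,2]>.05)&(w[:,2]<.07)] if l=="blade_case" else w
            r=cv2.minAreaRect((t[:,:2]*1000).astype(np.float32)) if len(t)>5 else None
            print(l,round(d["conf"],2),np.round(d["extent"]),np.median(w,0).round(3) if len(w) else 0,w[:,2].max().round(3) if len(w) else 0,r)
print(sense())
E
```

```text
top [0.2  0.03 1.58]
blade_case 0.79 [251. 212.  56.  50.] [0.534 0.118 0.06 ] 0.108 ((538.3251953125, 120.10614776611328), (92.40544128417969, 168.11317443847656), 22.618152618408203)
blade_case 0.55 [193. 300.  64.  34.] [0.279 0.316 0.06 ] 0.108 ((280.02423095703125, 318.9366760253906), (172.02957153320312, 93.4609146118164), 83.58061981201172)
salt_jar 0.86 [267. 139.  26.  23.] [0.759 0.052 0.077] 0.087 ((768.2664184570312, 54.48260498046875), (68.48104858398438, 69.9132080078125), 87.38692474365234)
ramekin 0.61 [372. 233.  36.  31.] [ 0.44  -0.255  0.017] 0.051 ((436.7030029296875, -250.79049682617188), (96.80174255371094, 96.57071685791016), 37.27767562866211)
deli_tub 0.97 [321. 136.  44.  34.] [ 0.786 -0.116  0.019] 0.083 ((775.9080810546875, -111.17591857910156), (125.21271514892578, 122.55935668945312), 59.04273986816406)
side [0.43 1.33 0.67]
blade_case 0.63 [286. 230.  50.  55.] [0.537 0.168 0.057] 0.1 ((540.9295043945312, 123.95571899414062), (93.28553771972656, 169.7425079345703), 24.46936798095703)
blade_case 0.58 [377. 269.  37.  68.] [0.293 0.391 0.058] 0.101 ((283
[... 739 characters left out ...]
124389648)
{'t': 0.5, 'q': array([ 1.10909752e+00,  2.63882428e-01,  1.60404232e+00, -1.38406896e-05,
        1.27369132e+00, -3.69049609e-02]), 'qd': array([ 0.00059278,  0.00061293, -0.00072513, -0.00033429, -0.00013648,
       -0.00175844]), 'joint_torque': array([ 4.53438752e-04, -5.01426029e+01, -3.56798422e+01,  7.25739752e-02,
        2.00759765e-02, -2.72995356e-05]), 'ee_pos': array([0.27818806, 0.6149839 , 0.25769468]), 'orientation': array([ 2.10801585e-01,  9.77528870e-01, -1.29802774e-05,  3.52346401e-06]), 'wrist_force': array([ 0.31882244,  0.4489217 , -0.31948717]), 'wrist_torque': array([ 0.02990937, -0.02721348, -0.03172247]), 'grip_force': 0.0, 'width': 1.0005055069232887}
```

Run:
```python
import cv2,numpy as np
a=cv2.imread("pics/top0.png")[60:380,100:440];b=cv2.imread("pics/side0.png")[60:380,120:460]
cv2.imwrite("pics/both.png",cv2.resize(np.hstack([a,b]),None,fx=1.17,fy=1.17))
```

```text
(no output)
```

View pics/both.png

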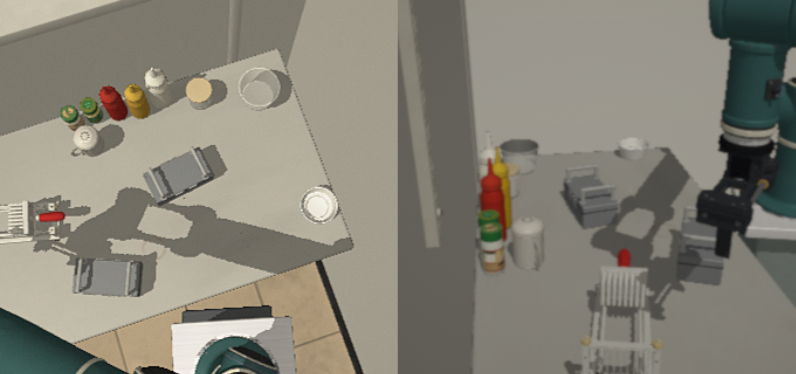

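The crops show the far grey case at about (180,175) on the left and a look-alike nearer the robot at (107,277). The space off both ends of the far case is free. Next I'll refine the handle bars.

Run:
```python
from h import *
for n in("top","side"):
    p=viewer.read_camera(n); w=cloud(p).reshape(-1,3)
    a=np.radians(-67); u=np.array([np.cos(a),np.sin(a)]); c=np.array([.539,.121])
    d=w[:,:2]-c; s=d@u; v=d@[-u[1],u[0]]
    for sg in(1,-1):
        k=(w[:,2]>.083)&(w[:,2]<.115)&(abs(s*sg-.062)<.025)&(abs(v)<.055)
        q=w[k]; 
        if len(q)<6: continue
        l=cv2.fitLine(q[:,:2].astype(np.float32),cv2.DIST_HUBER,0,.001,.001).ravel()
        print(n,sg,len(q),q.mean(0).round(4),np.median(q[:,2]).round(3),"line deg",np.degrees(np.arctan2(l[1],l[0])).round(1),"v range",v[k].min().round(3),v[k].max().round(3))
```

```text
top 1 86 [0.5641 0.0637 0.0971] 0.098 line deg 23.0 v range -0.041 0.043
top -1 96 [0.5133 0.1764 0.0976] 0.098 line deg 23.7 v range -0.043 0.042
side 1 100 [0.5654 0.0661 0.0934] 0.094 line deg 24.4 v range -0.04 0.044
side -1 115 [0.5166 0.1804 0.094 ] 0.095 line deg 23.8 v range -0.04 0.043
```

```bash
python3 -m crank '[0.49,-0.91,0,0,0,0.5,1,0.49,-0.91,0,0,0,0.5,1,0.49,-0.91,0,0,0,0.5,1,0.49,-0.91,0,0,0,0.5,1,0.49,-0.91,0,0,0,0.5,1,0.49,-0.91,0,0,0,0.5,1,0.49,-0.91,0,0,0,0.5,1,0.49,-0.91,0,0,0,0.5,1,0.49,-0.91,0,0,0,0.5,1,0.49,-0.91,0,0,0,0.5,1,0.49,-0.91,0,0,0,0.5,1,0.49,-0.91,0,0,0,0.5,1,0.49,-0.91,0,0,0,0.5,1,0.49,-0.91,0,0,0,0.5,1,0.49,-0.91,0,0,0,0.5,1,0.49,-0.91,0,0,0,0.5,1,0,0,0,0,0,0,0,0,0,0,0,0,0,0]' 30; python3 -c "
from h import *
from scipy.spatial.transform import Rotation as R
s=sense();y=R.from_quat(s['orientation']).as_matrix();print(y.round(3),np.degrees(np.arctan2(y[1,1],y[0,1])),s['q'].round(2))"
```

```text
t: 2.1
ee_pos: [0.514, 0.177, 0.2579]
orientation: [-0.203, 0.979, 0.0, 0.0]
wrist_force: [-0.4, 0.4, 0.4]
width: 0.875
grip_force: 0.0
[[-0.917 -0.398  0.   ]
 [-0.398  0.917  0.   ]
 [-0.     0.    -1.   ]] 113.43723269408105 [ 0.29  0.02  1.89  0.    1.24 -1.69]
```

```bash
python3 -m crank '[0.03,0.05,-0.9,0,0,0,0,0,0,-0.9,0,0,0,0,0,0,-0.9,0,0,0,0,0,0,-0.9,0,0,0,0,0,0,-0.9,0,0,0,0,0,0,-0.9,0,0,0,0,0,0,0,0,0,0,0]' 25; python3 -m crank '[0,0,0,0,0,0,-1,0,0,0,0,0,0,-1,0,0,0,0,0,0,-1,0,0,0,0,0,0,-1,0,0,0,0,0,0,-1,0,0,0,0,0,0,-1,0,0,0,0,0,0,-1,0,0,0,0,0,0,-1]' 25
```

```text
t: 2.68
ee_pos: [0.5092, 0.1798, 0.0901]
orientation: [-0.205, 0.979, -0.0, -0.005]
wrist_force: [-1.9, -0.1, -0.5]
width: 0.498
grip_force: 0.0
t: 3.35
ee_pos: [0.5164, 0.1793, 0.0979]
orientation: [-0.205, 0.979, -0.001, 0.002]
wrist_force: [1.5, -4.9, 6.0]
width: 0.1
grip_force: 24.9
```

```bash
python3 -m crank '[0,0,0,0,0,0,-1,0,0,0,0,0,0,-1,0,0,0,0,0,0,-1]' 25; python3 -m crank '[0.03,-0.06,0.1,0,0,0,-1,0.03,-0.06,0.1,0,0,0,-1,0.03,-0.06,0.1,0,0,0,-1,0.03,-0.06,0.1,0,0,0,-1,0.02,-0.06,0.1,0,0,0,-1,0.02,-0.06,0.1,0,0,0,-1,0,0,0,0,0,0,-1,0,0,0,0,0,0,-1,0,0,0,0,0,0,-1,0,0,0,0,0,0,-1,0,0,0,0,0,0,-1,0,0,0,0,0,0,-1]'; python3 -m crank '[0,0,0,0,0,0,-1,0,0,0,0,0,0,-1,0,0,0,0,0,0,-1]'
```

```text
t: 3.6
ee_pos: [0.5164, 0.1792, 0.0979]
orientation: [-0.205, 0.979, -0.001, 0.002]
wrist_force: [1.6, -4.7, 7.2]
width: 0.1
grip_force: 24.9
t: 4.6
ee_pos: [0.519, 0.1689, 0.1135]
orientation: [-0.205, 0.979, -0.0, -0.0]
wrist_force: [0.1, -0.5, -7.2]
width: 0.098
grip_force: 25.0
t: 4.85
ee_pos: [0.5191, 0.1689, 0.1137]
orientation: [-0.205, 0.979, -0.0, -0.0]
wrist_force: [-0.6, -0.3, -6.3]
width: 0.101
grip_force: 25.0
```

```bash
python3 -m crank '[-0.03,0.06,-0.1,0,0,0,-1,-0.03,0.06,-0.1,0,0,0,-1,-0.03,0.06,-0.1,0,0,0,-1,-0.03,0.06,-0.1,0,0,0,-1,-0.02,0.06,-0.1,0,0,0,-1,-0.02,0.06,-0.05,0,0,0,-1,0,0,0,0,0,0,-1,0,0,0,0,0,0,-1,0,0,0,0,0,0,-0.3,0,0,0,0,0,0,-0.3,0,0,0,0,0,0,-0.3,0,0,0,0,0,0,-0.3]'; python3 -m crank '[0,0,0.5,0,0,0,-0.3,0,0,0.9,0,0,0,0,0,0,0.9,0,0,0,0,0,0,0.9,0,0,0,0,0.33,-0.76,0,0,0,0,0,0.33,-0.76,0,0,0,0,0,0.33,-0.76,0,0,0,0,0,0.33,-0.76,0,0,0,0,0,0.33,-0.76,0,0,0,0,0,0,0,0,0,0,0,0]'
python3 - <<'E'
from h import *
for n in("top","side"):
    p=viewer.read_camera(n); w=cloud(p).reshape(-1,3)
    a=np.radians(-66.3); u=np.array([np.cos(a),np.sin(a)]); c=np.array([.540,.1215])
    d=w[:,:2]-c; s=d@u; v=d@[-u[1],u[0]]
    for sg in(1,-1):
        k=(w[:,2]>.083)&(w[:,2]<.112)&(abs(s*sg-.062)<.03)&(abs(v)<.055); q=w[k]
        if len(q)>6: print(n,sg,len(q),q.mean(0).round(4),v[k].min().round(3),v[k].max().round(3))
E
```

```text
t: 5.85
ee_pos: [0.5147, 0.1799, 0.0976]
orientation: [-0.205, 0.979, 0.0, 0.0]
wrist_force: [0.1, 0.4, 0.1]
width: 0.344
grip_force: 0.0
t: 6.68
ee_pos: [0.5655, 0.0625, 0.1936]
orientation: [-0.204, 0.979, -0.001, 0.001]
wrist_force: [0.2, 0.6, 0.5]
width: 0.502
grip_force: 0.0
top 1 21 [0.5675 0.0686 0.0961] -0.006 0.021
top -1 87 [0.5112 0.1793 0.0972] -0.044 0.041
side 1 103 [0.5645 0.0701 0.0937] -0.044 0.042
side -1 115 [0.514  0.1835 0.0944] -0.044 0.041
```

```bash
python3 -m crank '[0,0.07,-0.8,0,0,0,0,0,0,-0.8,0,0,0,0,0,0,-0.8,0,0,0,0,0,0,-0.8,0,0,0,0,0,0,0,0,0,0,0,0,0,0,0,0,0,-1,0,0,0,0,0,0,-1,0,0,0,0,0,0,-1,0,0,0,0,0,0,-1,0,0,0,0,0,0,-1,0,0,0,0,0,0,-1,0,0,0,0,0,0,-1]' 25;  python3 -m crank '[-0.03,0.06,0.1,0,0,0,-1,-0.03,0.06,0.1,0,0,0,-1,-0.03,0.06,0.1,0,0,0,-1,-0.03,0.06,0.1,0,0,0,-1,-0.02,0.06,0.1,0,0,0,-1,-0.02,0.06,0.1,0,0,0,-1,0,0,0,0,0,0,-1,0,0,0,0,0,0,-1,0,0,0,0,0,0,-1,0,0,0,0,0,0,-1,0,0,0,0,0,0,-1,0,0,0,0,0,0,-1]'; python3 -m crank '[0,0,0,0,0,0,-1,0,0,0,0,0,0,-1,0,0,0,0,0,0,-1]'
```

```text
t: 7.78
ee_pos: [0.5653, 0.0674, 0.0989]
orientation: [-0.205, 0.979, -0.001, 0.002]
wrist_force: [1.0, -3.0, 5.2]
width: 0.1
grip_force: 25.0
t: 8.78
ee_pos: [0.5584, 0.0788, 0.1147]
orientation: [-0.205, 0.979, 0.0, -0.001]
wrist_force: [0.4, -0.3, -4.4]
width: 0.101
grip_force: 25.0
t: 9.03
ee_pos: [0.5585, 0.0788, 0.1147]
orientation: [-0.205, 0.979, 0.0, -0.001]
wrist_force: [-1.2, 1.5, -5.3]
width: 0.1
grip_force: 25.0
```

```bash
python3 -m crank '[-0.03,0.07,0.1,0,0,0,-1,-0.03,0.07,0.1,0,0,0,-1,-0.03,0.07,0.1,0,0,0,-1,-0.03,0.07,0.1,0,0,0,-1,-0.03,0.07,0.1,0,0,0,-1,0,0,0,0,0,0,-1,0,0,0,0,0,0,-1,0,0,0,0,0,0,-1,0,0,0,0,0,0,-1,0,0,0,0,0,0,-1]' 15; for i in 1 2 3 4 5 6; do python3 -m crank '[0,0,0,0,0,0,-1]'|grep -E "wrist"; done
python3 - <<'E'
from h import *
p=viewer.read_camera("side"); s=sense(); print(s["ee_pos"],s["wrist_force"],s["wrist_torque"]); cv2.imwrite("pics/s1.png",cv2.resize(p["color"][150:330,200:440,::-1],None,fx=3,fy=3))
E
```

```text
t: 9.87
ee_pos: [0.5548, 0.0889, 0.1304]
orientation: [-0.205, 0.979, -0.0, 0.0]
wrist_force: [-0.2, 0.5, -2.1]
width: 0.103
grip_force: 15.0
wrist_force: [1.0, 0.3, -2.1]
wrist_force: [0.7, -0.2, -3.4]
wrist_force: [1.3, -0.2, -2.4]
wrist_force: [0.3, -0.0, -2.3]
wrist_force: [0.3, -0.7, -3.6]
wrist_force: [0.3, -0.2, -1.8]
[0.55478537 0.08900669 0.1304292 ] [ 1.26869558 -0.81028457 -2.98554488] [-0.12217044 -0.15993807  0.02131728]
```

View pics/s1.png

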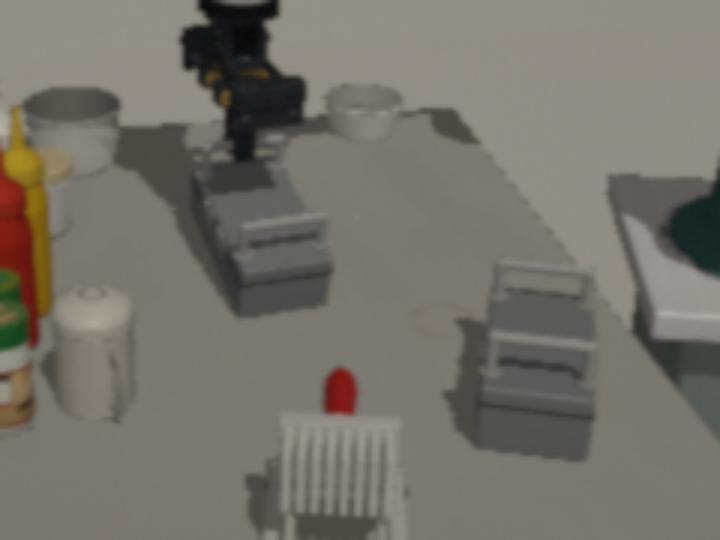

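```bash
python3 -m crank '[-0.09,0.21,0.19,0,0,0,-1,-0.09,0.21,0.19,0,0,0,-1,-0.09,0.21,0.19,0,0,0,-1,-0.12,0.27,0.17,0,0,0,-1,-0.12,0.27,0.17,0,0,0,-1,-0.12,0.27,0.17,0,0,0,-1,-0.13,0.29,0.12,0,0,0,-1,-0.13,0.29,0.12,0,0,0,-1,-0.13,0.29,0.12,0,0,0,-1,0,0,0,0,0,0,-1,0,0,0,0,0,0,-1,0,0,0,0,0,0,-1]' 18
python3 - <<'E'
from h import *
p=viewer.read_camera("side"); cv2.imwrite("pics/s2.png",cv2.resize(p["color"][130:310,200:440,::-1],None,fx=3,fy=3))
E
```

```text
t: 11.42
ee_pos: [0.5245, 0.159, 0.1746]
orientation: [-0.206, 0.979, -0.0, 0.001]
wrist_force: [1.5, -3.1, 6.6]
width: 0.106
grip_force: 18.0
```

View pics/s2.png

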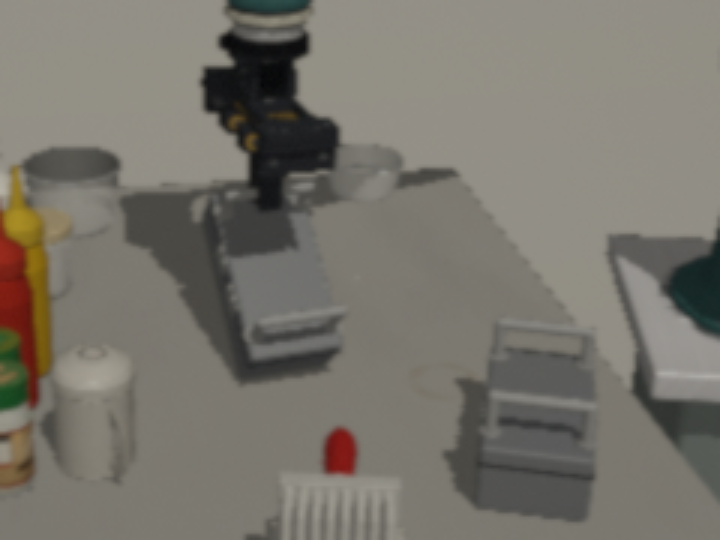

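The side view shows the far handle at (265,185) raised. The case is tilted about 40° on its heavy lower edge at (290,365), with no visible slip. I'll carry on along the arc.

```bash
python3 -m crank '[-0.13,0.31,0.1,0,0,0,-1,-0.13,0.31,0.08,0,0,0,-1,-0.13,0.31,0.06,0,0,0,-1,-0.14,0.31,0,0,0,0,-1,-0.14,0.31,0,0,0,0,-1,-0.14,0.31,0,0,0,0,-1,0,0,0,0,0,0,-1,0,0,0,0,0,0,-1,0,0,0,0,0,0,-1]' 18; python3 -m crank '[-0.13,0.3,-0.06,0,0,0,-1,-0.13,0.3,-0.06,0,0,0,-1,-0.13,0.3,-0.06,0,0,0,-1,0,0,0,0,0,0,-1,0,0,0,0,0,0,-1,0,0,0,0,0,0,-1]'
python3 - <<'E'
from h import *
p=viewer.read_camera("side"); cv2.imwrite("pics/s3.png",cv2.resize(p["color"][130:310,200:440,::-1],None,fx=3,fy=3))
E
```

```text
t: 12.22
ee_pos: [0.4993, 0.2144, 0.1803]
orientation: [-0.205, 0.979, -0.0, -0.0]
wrist_force: [2.3, -0.2, 0.6]
width: 0.107
grip_force: 18.0
t: 12.72
ee_pos: [0.4876, 0.2414, 0.1749]
orientation: [-0.205, 0.979, -0.0, -0.0]
wrist_force: [0.6, 0.8, 0.6]
width: 0.107
grip_force: 18.0
```

View pics/s3.png

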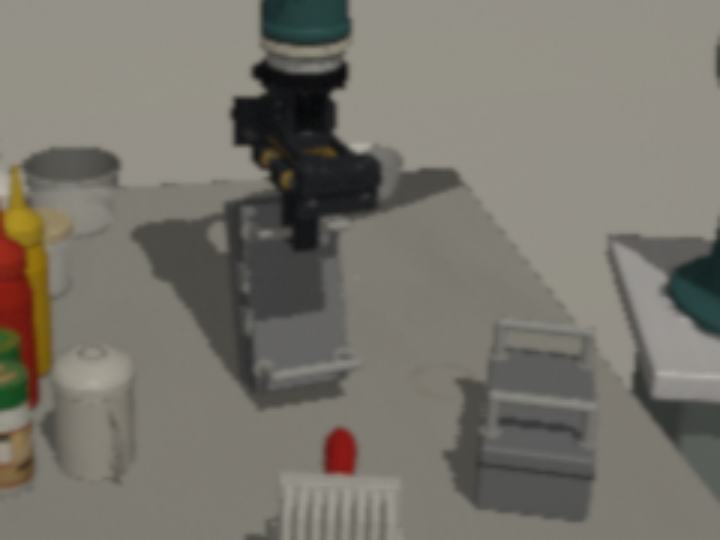

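The case is tilted about 70°, still on its heavy edge, with the gripped bar at (310,235).

```bash
python3 -m crank '[-0.12,0.29,-0.1,0,0,0,-1,-0.12,0.29,-0.12,0,0,0,-1,-0.12,0.29,-0.12,0,0,0,-1,-0.09,0.2,-0.12,0,0,0,-1,0,0,0,0,0,0,-1,0,0,0,0,0,0,-1]'; python3 -m crank '[-0.04,0.1,-0.06,0,0,0,-1,-0.04,0.1,-0.06,0,0,0,-1,-0.04,0.1,-0.06,0,0,0,-1,-0.04,0.1,-0.06,0,0,0,-1,0,0,0,0,0,0,-1,0,0,0,0,0,0,-1,0,0,0,0,0,0,-1]'
python3 - <<'E'
from h import *
p=viewer.read_camera("side"); cv2.imwrite("pics/s4.png",cv2.resize(p["color"][130:310,200:440,::-1],None,fx=3,fy=3))
w=cloud(p).reshape(-1,3); d=w[:,:2]-[.507,.200]; s=d@[-.4,.915]; v=d@[.915,.4]
k=(abs(v)<.04)&(s>.03)&(s<.09)&(w[:,2]>.035)&(w[:,2]<.125); q=np.c_[s,w[:,2]][k]
l=cv2.fitLine(q.astype(np.float32),cv2.DIST_HUBER,0,.001,.001).ravel(); print(len(q),l,np.degrees(np.arctan2(l[1],l[0])))
E
```

```text
t: 13.27
ee_pos: [0.4738, 0.274, 0.161]
orientation: [-0.206, 0.979, -0.0, -0.0]
wrist_force: [0.5, 0.3, -0.7]
width: 0.102
grip_force: 18.0
t: 13.85
ee_pos: [0.4694, 0.2851, 0.154]
orientation: [-0.205, 0.979, -0.0, -0.0]
wrist_force: [-0.9, -0.3, -1.6]
width: 0.106
grip_force: 18.0
795 [ 0.01778981 -0.99984175  0.06012863  0.07763785] -88.98066
```

View pics/s4.png

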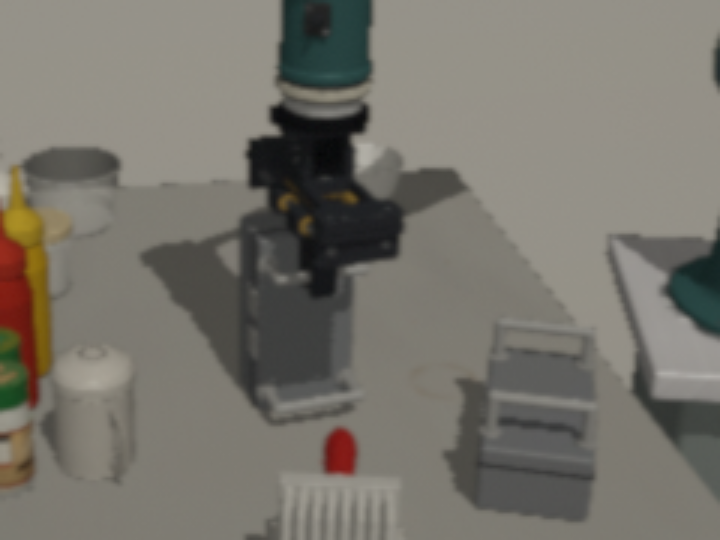

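The lid face at (300,330) is now vertical to within about 1°. One small settling move, then I'll open slightly.

```bash
python3 -m crank '[-0.02,0.05,-0.06,0,0,0,-1,-0.01,0.03,-0.05,0,0,0,-1,0,0,0,0,0,0,-1,0,0,0,0,0,0,-1,0,0,0,0,0,0,-1]' 10; python3 -m crank '[0,0,0,0,0,0,-0.7,0,0,0,0,0,0,-0.6,0,0,0,0,0,0,-0.56,0,0,0,0,0,0,-0.56,0,0,0,0,0,0,-0.56,0,0,0,0,0,0,-0.56]' 3
```

```text
t: 14.32
ee_pos: [0.4692, 0.2881, 0.1523]
orientation: [-0.205, 0.979, 0.0, 0.001]
wrist_force: [-3.0, -0.5, 6.3]
width: 0.107
grip_force: 10.0
t: 14.82
ee_pos: [0.4686, 0.2876, 0.1507]
orientation: [-0.205, 0.979, -0.0, -0.0]
wrist_force: [0.5, -0.8, 0.3]
width: 0.222
grip_force: 0.0
```

Free with no side force. Rising slowly straight up.

```bash
python3 -m crank '[0,0,0.2,0,0,0,-0.56,0,0,0.2,0,0,0,-0.56,0,0,0.3,0,0,0,-0.56,0,0,0.3,0,0,0,-0.56,0,0,0.4,0,0,0,-0.56,0,0,0.6,0,0,0,-0.56,0,0,0.8,0,0,0,-0.56,0,0,0.8,0,0,0,-0.56,0,0,0.8,0,0,0,-0.56,0,0,0,0,0,0,-0.56,0,0,0,0,0,0,-0.56]'
python3 - <<'E'
from h import *
p=viewer.read_camera("side"); t=viewer.read_camera("top")
a=cv2.resize(p["color"][110:310,200:440],None,fx=1.6,fy=1.6);b=cv2.resize(t["color"][110:310,150:390],None,fx=1.6,fy=1.6)
cv2.imwrite("pics/s5.png",np.hstack([a,b])[...,::-1])
w=cloud(p).reshape(-1,3); d=w[:,:2]-[.507,.200]; s=d@[-.4,.915]; v=d@[.915,.4]
k=(abs(v)<.04)&(s>.03)&(s<.09)&(w[:,2]>.035)&(w[:,2]<.125); q=np.c_[s,w[:,2]][k]
l=cv2.fitLine(q.astype(np.float32),cv2.DIST_HUBER,0,.001,.001).ravel(); print(len(q),l[2:],np.degrees(np.arctan2(l[1],l[0])))
E
```

```text
t: 15.73
ee_pos: [0.4698, 0.2884, 0.286]
orientation: [-0.205, 0.979, 0.001, 0.003]
wrist_force: [0.7, 0.3, -0.8]
width: 0.217
grip_force: 0.0
834 [0.06154144 0.07941205] -89.83642
```

View pics/s5.png

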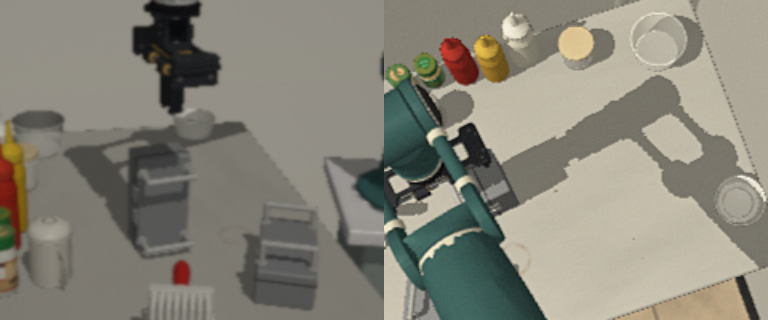

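The case stands free and upright at (160,200) in the left view, its lid at 89.8°, with the gripper clear above it. The jar, ramekin and tub have not moved.

```bash
python3 -c "
from station import ctrl;print(ctrl.sign_off())"
```

```text
the job is handed in; nothing more can be done
None
```

The far case is standing upright on the end I judged heavy, released with the gripper clear, and the job was handed in at about 16 s. That end pulled about 6–7 N when lifted. The other pulled 4–5 N at the same grip, then about 2.5 N when I re-measured only that end with a lighter grip.

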